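Zero the letter scale against the pigeonhole wall

ROBOT

A 6-joint arm with a two-finger parallel gripper is mounted at the origin on the work surface. World frame = base frame: x ahead of the robot, y to its left, z up, the work surface at z = 0. Lengths are in m, angles in rad, forces in N, time in s.
With the tool pointing down it reaches from about 0.325 to 0.85 m from the base axis. Payload 15.5 kg.
Tool frame: the origin (TCP) lies midway between the tips of the shut fingers; the grasp point (between the pads) lies 19 mm behind it; z points along the fingers, y is the line along which they close (so a half turn about z gives the same grasp; the last joint's range is limited). The gripper opens to 91 mm and grips with 3 to 60 N. Pads are 32 mm wide; open, the fingers measure 118 mm over their backs; the gripper's body (76 mm by 178 mm) begins 60 mm behind the grasp point.
Start: joints at [-1.228, 0.494, 1.345, -0, 1.302, -0.096], TCP at [0.265, -0.566, 0.214] pointing down, gripper open.
Joint ranges: [-2.91, 2.91], [-0.82, 2.16], [0.22, 2.67], [-1.22, 4.37], [0.12, 2.79], [-3.08, 3.08]. Speed limits (rad/s): [1.89, 1.89, 2.57, 3.01, 3.01, 3.01].

INTERFACE

Orientations are given as a unit quaternion [w, x, y, z].
In Python, from station import robot gives the robot as it stands.
- The arm moves only by the shell command python3 -m pendant 'ROWS' [FORCE]. ROWS is text: rows parted by semicolons, each of 7 numbers parted by spaces: the finger opening in mm, from 0 to 91.2, then the shift along the tool's x, y, z in mm, then the turn, a rotation vector about the tool's x, y, z in degrees. In form: jaw dx dy dz ax ay az; .... A call has 1 to 12 rows; each row is the pose to reach, as a shift and turn from the pose commanded when the call began, along the tool's axes at that moment; what a row does not reach only later rows make up. A row lasts 1/10 s, in which the tool goes at most 50 mm and 8.59 degrees, less where a joint would pass 70% of its speed; a pose out of reach is approached as far as the arm can. A call with a gripper value outside its range is refused whole. The fingers move at their own pace and stop on an object; FORCE is the grip in N (left out, the last holds). Time passes only in rows, so rows that repeat a pose let the fingers close. It gives the time, the measured TCP pose, the force, the opening and the grip force at its end, in the units of the state.
- robot.get_obs(): the state, without advancing time (a new reading comes with each control period).
- robot.capture(name): name is "side" or "top"; returns a dict with "color" (480x640x3 uint8, blue, green, red), "K" (3x3 intrinsics, pixels), "dist_coeffs" ([k1, k2, p1, p2, k3] as OpenCV has them; the pictures are not rectified), "R" (3x3) and "t" (3): a world point X has camera coordinates R X + t. Camera axes: x right, y down, z forward; pixel columns grow to the right and rows downward; lengths in m; the calibration is good to about 2 mm. A picture is of the moment at which its call begins. There is no depth.
- robot.sign_off(): hands the job in; it is judged then, once.
The state is a dict: "t": time; "qpos": joint angles; "qd": joint speeds; "joint_torque": joint torques, N m; "tool_pos": TCP position; "tcp_rot": TCP orientation; "ft_force": force on the tool from outside, world axes, zero at the start; "moment": the same for the moment, N m; "opening": finger opening in m; "grip_force": force on a finger pad.
Only numpy, scipy, OpenCV 4.12 (cv2) and the standard library are available. Lean on these libraries where they do the work, as an engineer would, in place of code of your own. Each camera call takes 0.05 s, during which the arm holds its last target. There are 200 camera calls.

TASK

Zero the little letter scale: take the small carton off its pan and stand it on the bench clear of the scale, then slide the scale until its long back lies flat against the upright plywood side wall of the pigeonhole unit, because on its slippery feet it would run away from your push. With the pan empty and the wall taking the push, press the button on its sloped panel fully in with the fingers, hold it for about half a second and let go, then set the carton back upright on the middle of the pan. Leave the scale flat against the wall and do not disturb the other things on the bench.

Things in the scene. Friction and masses are not known exactly. Their poses are not given: they have to be found in the camera images.
- partition: Fixed plywood pigeonhole unit; its side wall is the stop. Origin at bench height, mid-length of the foot of the wall face that looks at the scale. That face is the plane y = 0 of this frame, 400 mm long (x -200 to 200), 200 mm high; the scale and free bench lie on its -y side, the unit fills y 0 to 192 mm.
- scale: Loose grey letter scale, about 350 g, 150 mm long (x), 60 deep (y), base 22 high, on four slippery feet (friction about 0.16). Origin: middle of its underside, z up. Its flat back (y = +30, whole length) must face and touch the wall; it starts within 0.45 rad of facing it, 40 mm or more away. Pan at the -x end, control head at the +x end, bare base between them (x 0 to 29).
- pan (a point): Centre of the top of the scale's steel pan (x -36, y 0, z 32 mm in the scale's frame). The pan is 72 mm (x) by 58 mm (y).
- head (a point): Middle of the control head (x 52, y 8, z 44 mm in the scale's frame), a wedge 46 mm wide (x 29 to 75) with upright flat sides that can be gripped across x. Its face slopes up from (y -30, z 26) to (y 20, z 68), tilted 40 degrees; behind it a hood (y 18 to 30) rises to z 78.
- back_a (a point): Bottom back edge of the scale at its pan end: point (-75, 30, 13) mm in the scale's frame.
- back_b (a point): Bottom back edge of the scale at its head end: point (75, 30, 13) mm in the scale's frame.
- button_top (a point): Centre of the end of the round push button, 26 mm across, on the head's sloped face (x 52, y -4, z 56 mm in the scale's frame when out). Its z axis points out of the button along its travel, 40 degrees from vertical, away from the wall. It stands 6 mm proud of the face.
- button (a joint): Travel of the spring button along its axis: 0 out, 0.005 m fully in. Needs about 1.4 N to start and 5 N fully in; it springs back when let go.
- carton: Small cardboard carton, 48 mm (x) by 52 mm (y) by 50 mm high, 160 g (varies); origin at the centre of its underside. It starts on the scale's pan, turned up to 0.25 rad from the scale.
- tin: Bystander: closed tin, 66 mm across, 100 mm high, standing near the wall. Origin at the centre of its underside.
- tape_roll: Bystander: roll of clear tape lying flat near the wall, 90 mm across, 48 mm high. Origin at the centre of its underside.
- stapler: Bystander: stapler, 130 mm long (x), 34 mm wide, 46 mm high. Origin at the centre of its underside.
- stamp: Bystander: wooden hand stamp standing on its face, 48 mm across, 80 mm high. Origin at the centre of its underside.
- marker: Bystander: marker pen lying down, 16 mm across, 136 mm long along its x axis. Origin at its middle on the underside.
- pot: Bystander: empty grey pen pot, 76 mm across, 85 mm high. Origin at the centre of its underside.
- parcel: Bystander: larger cardboard parcel, 150 mm (x) by 100 mm (y) by 60 mm high. Origin at the centre of its underside.
Mind the look-alikes: they are no part of the job. What is meant by the carton is not turquoise, and is the smaller of those in its own colour.

How it is judged:
By the outcome, as a careful person would: the job done as asked, in the order asked, and still so for the second after the job is handed in, with the robot touching nothing.
It also fails if it takes over 72 s, if anything falls off the work surface, if the arm or the gripper's body presses on something with over 40 N, if the wrist force passes 120 N, or if a joint passes its speed limit or range.

## Working session

There is one attempt and no reset: what is moved stays moved. The work goes in short steps, Python scripts to look and compute and a shell command to move; the robot and the scene stay as the last step left them, time stands still between calls to the robot, and variables do not carry over. Pictures are saved under pics/ and viewed, at most 13 in all, crops included, and the job is handed in when it is done.

```bash
ls; mkdir -p pics; cat > h.py <<'E'
import numpy as np, cv2
from station import robot
from scipy.spatial.transform import Rotation as Ro
def cap(n,f=None):
    c=robot.capture(n)
    if f: cv2.imwrite('pics/'+f,c['color'])
    return c
def ray(c,p,z):
    u=cv2.undistortPoints(np.array([[p]],float),c['K'],np.array(c['dist_coeffs'],float))[0,0]
    R=np.array(c['R']);t=np.array(c['t']);o=-R.T@t;d=R.T@np.array([u[0],u[1],1])
    return o+d*(z-o[2])/d[2]
def proj(c,X):
    return cv2.projectPoints(np.array(X,float).reshape(-1,1,3),cv2.Rodrigues(np.array(c['R']))[0],np.array(c['t'],float),c['K'],np.array(c['dist_coeffs'],float))[0][:,0]
def tri(c1,p1,c2,p2):
    A=[];
    for c,p in((c1,p1),(c2,p2)):
        a=ray(c,p,0);b=ray(c,p,.3);A.append((a,(b-a)/np.linalg.norm(b-a)))
    (a,d),(b,e)=A
    s=np.linalg.lstsq(np.array([d,-e]).T,b-a,rcond=None)[0]
    return (a+d*s[0]+b+e*s[1])/2,np.linalg.norm(a+d*s[0]-b-e*s[1])
def totool(v):  # world vec(m) -> tool mm
    q=robot.get_obs()['tcp_rot'];return Ro.from_quat([q[1],q[2],q[3],q[0]]).inv().apply(v)*1000
E
python3 - <<'E'
from h import *
for n in('top','side'):
    c=cap(n,n+'1.png');print(n,(-np.array(c['R']).T@np.array(c['t'])).round(3))
print({k:np.round(v,3) for k,v in robot.get_obs().items()})
E
```

```text
pics
top [0.459 0.061 1.222]
side [0.424 0.726 0.703]
{'t': np.float64(0.1), 'qpos': array([-1.229,  0.494,  1.346, -0.   ,  1.303, -0.096]), 'qd': array([ 0.001, -0.002, -0.   , -0.001, -0.   , -0.001]), 'joint_torque': array([ 3.0000e-03, -8.8024e+01, -3.8254e+01,  7.1000e-02,  4.8000e-02,
       -0.0000e+00]), 'tool_pos': array([ 0.265, -0.566,  0.213]), 'tcp_rot': array([-0.001,  0.976,  0.217, -0.   ]), 'ft_force': array([-0.232, -0.333, -0.273]), 'moment': array([-0.005,  0.065,  0.032]), 'grip_force': np.float64(0.0), 'opening': np.float64(0.091)}
```

View pics/top1.png

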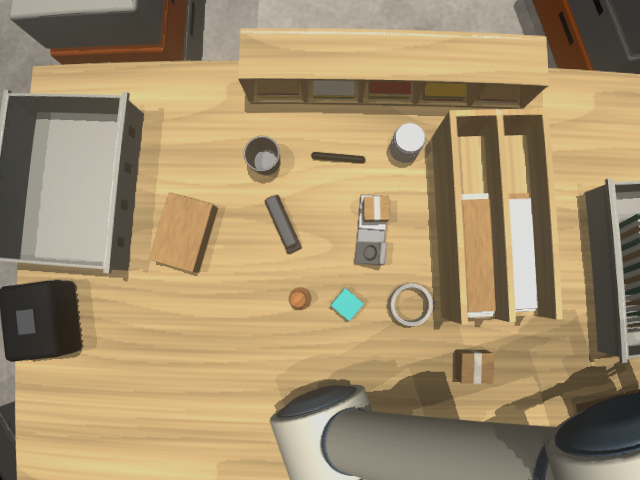

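View pics/side1.png

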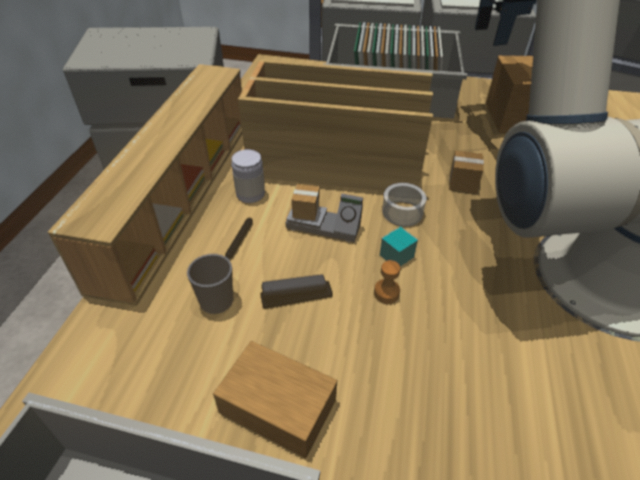

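```bash
python3 - <<'E'
import cv2
a=cv2.imread('pics/top1.png')[95:335,330:480];b=cv2.imread('pics/side1.png')[170:250,270:390]
a=cv2.resize(a,None,fx=2.5,fy=2.5,interpolation=2);b=cv2.resize(b,None,fx=3.5,fy=3.5,interpolation=2)
import numpy as np
o=np.zeros((600,800,3),'uint8');o[:600,:375]=a;o[:280,380:800]=b;cv2.imwrite('pics/z.png',o)
E
```

```text
(no output)
```

View pics/z.png

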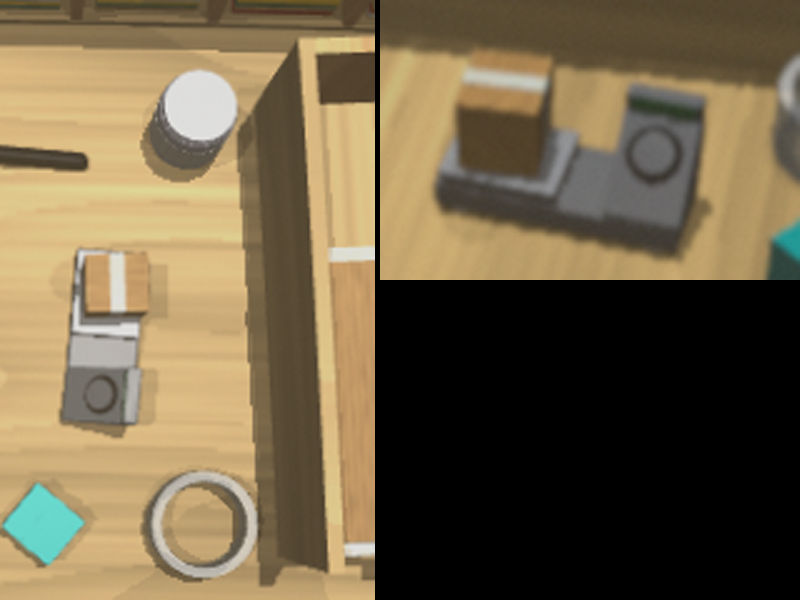

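```bash
cat >> h.py <<'E'
def zz(u,v): return (330+u/2.5-.3,95+v/2.5-.3)
def zs(u,v): return (270+(u-380)/3.5-.35,170+v/3.5-.35)
E
python3 - <<'E'
from h import *
c=cap('top');s=cap('side')
for n,u,v,z in [('rimA',300,40,.2),('rimB',328,572,.2),('footA',243,130,0),('footB',262,585,0),
 ('car1',85,252,.082),('car2',148,252,.082),('car3',148,312,.082),('car4',85,316,.082),
 ('pan1',77,248,.032),('pan4',72,333,.032),('pan3',138,337,.032),('base',135,366,.022),('baseL',70,366,.022),
 ('hood far',140,369,.078),('hood near',137,424,.078),('frontlow',62,421,.026),('button',100,394,.056),
 ('tin',200,105,.1),('tape',204,525,.048)]:
    print(n,ray(c,zz(u,v),z).round(4))
for n,a,b in [('button',(100,394),(653,153)),('hoodfar',(140,369),(630,87)),('hoodnear',(137,424),(704,95))]:
    print(n,tri(c,zz(*a),s,zs(*b)))
E
```

```text
rimA [ 0.7815 -0.1503  0.2   ]
rimB [ 0.3844 -0.1712  0.2   ]
footA [ 0.7601 -0.1394  0.    ]
footB [ 0.3579 -0.1584  0.    ]
car1 [0.6348 0.0045 0.082 ]
car2 [ 0.6357 -0.0473  0.082 ]
car3 [ 0.5861 -0.0478  0.082 ]
car4 [0.5819 0.0038 0.082 ]
pan1 [0.6458 0.009  0.032 ]
pan4 [0.5725 0.0123 0.032 ]
pan3 [ 0.57   -0.0442  0.032 ]
base [ 0.5459 -0.0428  0.022 ]
baseL [0.5449 0.0132 0.022 ]
hood far [ 0.5395 -0.0421  0.078 ]
hood near [ 0.4943 -0.0401  0.078 ]
frontlow [0.4974 0.0195 0.026 ]
button [ 0.5195 -0.0109  0.056 ]
tin [ 0.7556 -0.0876  0.1   ]
tape [ 0.4115 -0.1002  0.048 ]
button (array([ 0.51957836, -0.0111209 ,  0.05183653]), np.float64(0.0002945990733110717))
hoodfar (array([ 0.53968471, -0.04259158,  0.07226862]), np.float64(0.0003394980422585235))
hoodnear (array([ 0.49503388, -0.04025267,  0.07609781]), np.float64(0.0013146526843811773))
```

```bash
cat >> h.py <<'E'
def st():
    o=robot.get_obs();print('t%.1f'%o['t'],'tcp',o['tool_pos'].round(4),'f',o['ft_force'].round(1),'op %.4f g %.1f'%(o['opening'],o['grip_force']),'q',o['qpos'].round(2))
def go(p,psi,tilt,grasp=True,back=0):
    """p target of grasp point (or TCP); tool y at yaw psi deg from +X; tilt deg away from wall; prints row"""
    o=robot.get_obs();q=o['tcp_rot'];R0=Ro.from_quat([q[1],q[2],q[3],q[0]])
    B=Ro.from_matrix(np.array([[0,1,0],[1,0,0],[0,0,-1]]).T) # cols: x=+Y,y=+X,z=-Z
    R1=Ro.from_euler('z',psi,degrees=True)*B*Ro.from_rotvec([0,-tilt,0],degrees=True)
    zt=R1.apply([0,0,1]);P=np.array(p)+(.019*zt if grasp else 0)-back*zt
    print('row',(R0.inv().apply(P-o['tool_pos'])*1000).round(1),(R0.inv()*R1).as_rotvec(degrees=True).round(1),'tcp',P.round(4))
E
python3 - <<'E'
from h import *
go([.609,-.022,.06],1,25,back=.25);st()
E
```

```text
row [ 582.1 -435.8  -55.4] [-14.4 -22.2 -64.8] tcp [0.6073 0.0756 0.2694]
t0.2 tcp [ 0.2649 -0.5659  0.2136] f [ 0.9  0.5 -0.7] op 0.0912 g 0.0 q [-1.23  0.49  1.35 -0.    1.3  -0.1 ]
```

```bash
python3 -m pendant '80 0 0 -50 0 0 0;80 0 0 -100 0 0 0;80 0 0 -150 0 0 0;80 0 0 -200 0 0 0;80 582 -436 -190 -14.4 -22.2 -64.8;80 582 -436 -190 -14.4 -22.2 -64.8;80 582 -436 -190 -14.4 -22.2 -64.8;80 582 -436 -190 -14.4 -22.2 -64.8;80 582 -436 -190 -14.4 -22.2 -64.8;80 582 -436 -190 -14.4 -22.2 -64.8;80 582 -436 -190 -14.4 -22.2 -64.8;80 582 -436 -190 -14.4 -22.2 -64.8'; python3 - <<'E'
from h import *
go([.609,-.022,.06],1,25,back=.1);st()
E
```

```text
t: 1.4
tool_pos: [0.4521, -0.2147, 0.4086]
tcp_rot: [0.152, 0.694, 0.688, -0.149]
ft_force: [0.3, -0.5, -1.2]
opening: 0.0799
grip_force: 0.0
row [322.3 152.8 156.4] [-0.3 -0.4 -1.5] tcp [0.6084 0.0122 0.1334]
t1.4 tcp [ 0.4521 -0.2147  0.4086] f [ 0.3 -0.5 -1.2] op 0.0799 g 0.0 q [-0.28  0.12  1.46 -0.41  1.45 -0.24]
```

```bash
python3 -m pendant '80 322 153 100 0 0 -1.5;80 322 153 100 0 0 -1.5;80 322 153 100 0 0 -1.5;80 322 153 100 0 0 -1.5;80 322 153 100 0 0 -1.5;80 322 153 100 0 0 -1.5;80 322 153 100 0 0 -1.5;80 322 153 100 0 0 -1.5;80 322 153 100 0 0 -1.5;80 322 153 156 0 0 -1.5;80 322 153 156 0 0 -1.5;80 322 153 156 0 0 -1.5'; python3 - <<'E'
from h import *
cap('top','t2.png')
go([.609,-.022,.06],1,25);st()
E
```

```text
t: 2.6
tool_pos: [0.6086, 0.0085, 0.1346]
tcp_rot: [0.148, 0.688, 0.694, -0.151]
ft_force: [-0.1, 0.9, 1.0]
opening: 0.0801
grip_force: 0.0
row [  2.8  -0.4 100.8] [-0.4 -0.6 -0.4] tcp [ 0.6091 -0.03    0.0428]
t2.6 tcp [0.6095 0.0091 0.1357] f [-0.4  1.1  0.6] op 0.0799 g 0.0 q [ 0.15  0.62  1.45 -0.46  1.18  0.34]
```

View pics/t2.png

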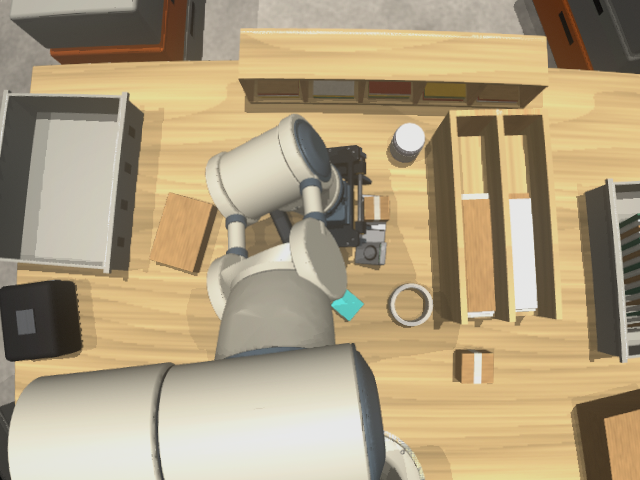

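```bash
python3 -m pendant '80 3 0 40 0 0 0;80 3 0 80 0 0 0;80 3 0 100 0 0 0;80 3 0 100 0 0 0;40 3 0 100 0 0 0;40 3 0 100 0 0 0;40 3 0 100 0 0 0;40 3 0 100 0 0 0;40 3 0 100 0 0 0' 12; python3 - <<'E'
from h import *
st();print(totool([0,0,.06]),totool([-.01,.10,.06]),totool([-.01,.10,-.031]))
E
```

```text
t: 3.55
tool_pos: [0.6101, -0.0285, 0.0429]
tcp_rot: [0.15, 0.687, 0.695, -0.15]
ft_force: [-0.7, 3.2, 8.9]
opening: 0.0481
grip_force: 12.0
t3.5 tcp [ 0.6101 -0.0285  0.0429] f [-0.7  3.2  8.9] op 0.0481 g 12.0 q [ 0.09  0.73  1.54 -0.52  0.98  0.4 ]
[-24.8217683   -0.15736764 -54.6246744 ] [ 66.32185101  -9.08313423 -96.01514855] [103.9681996   -8.84445998 -13.1677257 ]
```

```bash
python3 -m pendant '40 -12 0 -27 0 0 0;40 -25 0 -55 0 0 0;40 20 -5 -75 0 0 0;40 66 -9 -96 0 0 0;40 66 -9 -96 0 0 0;40 85 -9 -55 0 0 0;40 100 -9 -22 0 0 0;40 103.5 -9 -14.5 0 0 0;40 103.5 -9 -14.5 0 0 0'; python3 - <<'E'
from h import *
st()
E
```

```text
t: 4.45
tool_pos: [0.5984, 0.0711, 0.0116]
tcp_rot: [0.148, 0.687, 0.695, -0.152]
ft_force: [0.2, 0.4, -2.0]
opening: 0.0479
grip_force: 12.0
t4.5 tcp [0.5984 0.0711 0.0116] f [ 0.2  0.4 -2. ] op 0.0479 g 12.0 q [ 0.25  0.79  1.5  -0.49  1.02  0.54]
```

```bash
python3 -m pendant '40 0.5 0 1 0 0 0;40 0.5 0 1 0 0 0;70 0.5 0 1 0 0 0;70 0.5 0 1 0 0 0;70 0.5 0 1 0 0 0;70 0 0 -40 0 0 0;70 0 0 -90 0 0 0;70 -10 0 -140 0 0 0;70 -10 0 -140 0 0 0'; python3 - <<'E'
from h import *
st();c=cap('top','t3.png');cap('side','s3.png')
i=c['color'];import cv2
s=cv2.imread('pics/s3.png')
o=np.zeros((480,800,3),'uint8');o[:,:400]=cv2.resize(i[120:360,230:430],(400,480));o[:,400:]=cv2.resize(s[140:380,190:390],(400,480));cv2.imwrite('pics/m3.png',o)
E
```

```text
t: 5.35
tool_pos: [0.6024, 0.1226, 0.1503]
tcp_rot: [0.151, 0.688, 0.695, -0.146]
ft_force: [0.1, 0.2, -0.8]
opening: 0.07
grip_force: 0.0
t5.3 tcp [0.6024 0.1226 0.1503] f [ 0.1  0.2 -0.8] op 0.0700 g 0.0 q [ 0.33  0.63  1.37 -0.42  1.3   0.46]
```

View pics/m3.png

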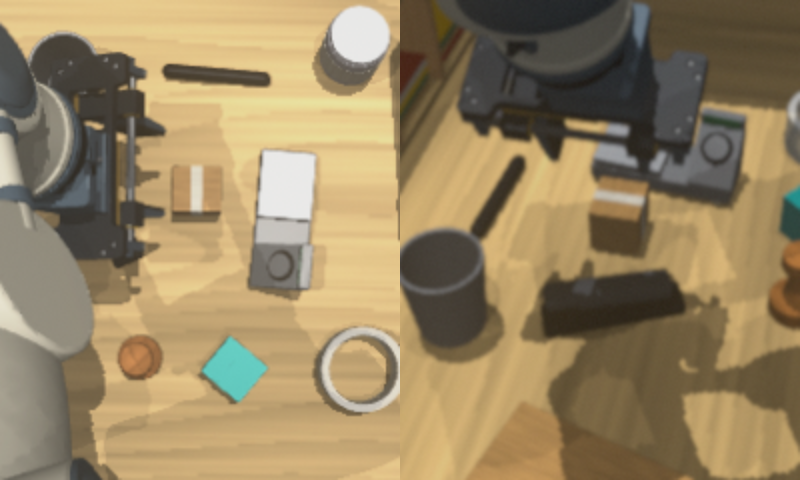

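```bash
python3 - <<'E'
from h import *
c=robot.capture('top')
w=lambda u,v,z:ray(c,(230+u/2-.25,120+v/2-.25),z)
P=np.array([w(262,150,.032),w(316,154,.032),w(311,222,.032),w(257,217,.032)])
print(P.round(4),P.mean(0).round(4),'b',w(280,264,.056).round(4))
d=P.mean(0)-w(280,264,.056);print(np.hypot(*d[:2]),np.degrees(np.arctan2(d[1],d[0])))
m=cv2.inRange(c['color'],(200,200,200),(255,255,255));m[:,:355]=0;m[:190]=0;m[235:]=0;m[:,392:]=0
k=max(cv2.findContours(m,0,1)[0],key=cv2.contourArea);r=cv2.minAreaRect(k);b=cv2.boxPoints(r);print(b)
B=np.array([ray(c,p,.032) for p in b]);print(B.round(4),B.mean(0).round(4))
for g in (k.reshape(-1,2),): pass
o=B.mean(0)
for i in range(4):
    e=B[(i+1)%4]-B[i];print(np.hypot(*e[:2]).round(4),np.degrees(np.arctan2(e[1],e[0])).round(2))
E
```

```text
[[ 0.644   0.0084  0.032 ]
 [ 0.6407 -0.0496  0.032 ]
 [ 0.5674 -0.045   0.032 ]
 [ 0.5717  0.0128  0.032 ]] [ 0.606  -0.0184  0.032 ] b [ 0.5207 -0.0109  0.056 ]
0.08561808399141653 -4.96568894947775
[[358.9287  226.81989]
 [361.70923 194.84427]
 [387.16888 197.05817]
 [384.38837 229.03378]]
[[ 0.5748  0.0114  0.032 ]
 [ 0.6438  0.0063  0.032 ]
 [ 0.64   -0.0484  0.032 ]
 [ 0.571  -0.0431  0.032 ]] [ 0.6074 -0.0184  0.032 ]
0.0692 -4.19
0.0549 -93.98
0.0692 175.6
0.0546 86.0
```

```bash
python3 - <<'E'
from h import *
go([.519,-.0108,.051],-3.6,40,back=.1)
E
```

```text
row [-58.3 -77.6  60.7] [  2.  -15.6   3.7] tcp [0.5223 0.0412 0.113 ]
```

```bash
python3 -m pendant '66 -29 -39 10 0 -6 1;66 -58 -78 40 2 -15.6 3.7;66 -58 -78 61 2 -15.6 3.7;66 -58 -78 61 2 -15.6 3.7;66 -58 -78 61 2 -15.6 3.7'; python3 - <<'E'
from h import *
go([.519,-.0108,.051],-3.6,40);st()
E
```

```text
t: 6.0
tool_pos: [0.5221, 0.0413, 0.1122]
tcp_rot: [0.234, 0.685, 0.643, -0.25]
ft_force: [-0.3, 0.7, 1.4]
opening: 0.0659
grip_force: 0.0
row [-0.6  0.3 99.5] [-0.1  0.   0. ] tcp [ 0.5182 -0.023   0.0364]
t6.0 tcp [0.5221 0.0413 0.1122] f [-0.3  0.7  1.4] op 0.0659 g 0.0 q [ 0.36  0.68  1.58 -0.66  1.28  0.75]
```

```bash
python3 -m pendant '66 0 0 40 0 0 0;66 0 0 80 0 0 0;66 0 0 99 0 0 0;66 0 0 99 0 0 0;40 0 0 99 0 0 0;40 0 0 99 0 0 0;40 0 0 99 0 0 0;40 0 0 99 0 0 0;40 0 0 99 0 0 0' 20; python3 - <<'E'
from h import *
st();go([.5264,-.1316,.0515],3,40);go([.5264,-.1116,.0515],3,40)
E
```

```text
t: 6.9
tool_pos: [0.5191, -0.0215, 0.038]
tcp_rot: [0.235, 0.685, 0.643, -0.248]
ft_force: [0.7, 3.8, 8.4]
opening: 0.0457
grip_force: 19.9
t6.9 tcp [ 0.5191 -0.0215  0.038 ] f [0.7 3.8 8.4] op 0.0457 g 19.9 q [ 0.26  0.78  1.69 -0.76  1.08  0.84]
row [-92.4  15.5  79. ] [-4.1  0.  -5.1] tcp [ 0.527  -0.1438  0.0369]
row [-77.1  14.2  66.2] [-4.1  0.  -5.1] tcp [ 0.527  -0.1238  0.0369]
```

```bash
python3 -m pendant '40 0.6 0 -0.8 0 0 0;40 0.6 0 -0.8 0 0 0;40 0.6 0 -0.8 0 0 0'; python3 - <<'E'
from h import *
st();go([.5264,-.1316,.0515],3,40);go([.5264,-.1116,.0515],3,40)
E
```

```text
t: 7.2
tool_pos: [0.5189, -0.0208, 0.038]
tcp_rot: [0.235, 0.685, 0.643, -0.249]
ft_force: [-0.2, 3.6, 8.9]
opening: 0.0458
grip_force: 20.0
t7.2 tcp [ 0.5189 -0.0208  0.038 ] f [-0.2  3.6  8.9] op 0.0458 g 20.0 q [ 0.26  0.78  1.69 -0.76  1.08  0.84]
row [-92.9  15.8  79.5] [-4.1  0.  -5.1] tcp [ 0.527  -0.1438  0.0369]
row [-77.7  14.6  66.6] [-4.1  0.  -5.1] tcp [ 0.527  -0.1238  0.0369]
```

```bash
python3 -m pendant '40 -2.5 0 0.5 0 0 0;40 -16 3 13 -0.8 0 -1;40 -32 6 26 -1.6 0 -2;40 -48 9 39 -2.4 0 -3;40 -64 12 52 -3.2 0 -4;40 -79 14.6 64.7 -4.1 0 -5.1;40 -79 14.6 64.7 -4.1 0 -5.1;40 -79 14.6 64.7 -4.1 0 -5.1'; python3 - <<'E'
from h import *
st();go([.5264,-.1316,.0515],3,40)
c=cap('top');i=c['color'];cv2.imwrite('pics/t4.png',cv2.resize(i[120:330,340:480],None,fx=2.8,fy=2.8,interpolation=2))
E
```

```text
t: 8.0
tool_pos: [0.526, -0.1241, 0.0384]
tcp_rot: [0.247, 0.647, 0.681, -0.236]
ft_force: [0.3, -0.5, -2.8]
opening: 0.046
grip_force: 20.0
t8.0 tcp [ 0.526  -0.1241  0.0384] f [ 0.3 -0.5 -2.8] op 0.0460 g 20.0 q [ 0.08  0.75  1.8  -0.97  0.9   0.78]
row [-14.2   0.   13.8] [-0.2  0.  -0. ] tcp [ 0.527  -0.1438  0.0369]
```

View pics/t4.png

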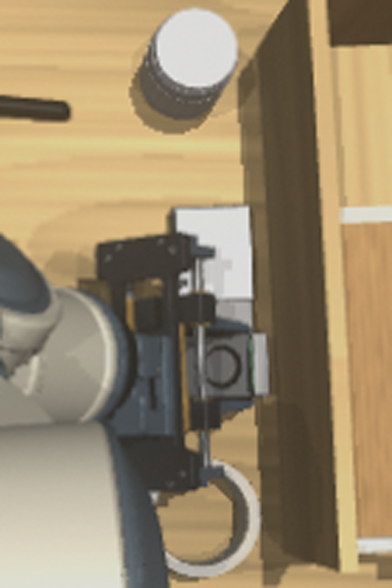

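```bash
python3 -m pendant '40 -4 0 4 0 0 0;40 -8 0 7.5 0 0 0;40 -11.5 0 10 0 0 0;40 -12.5 0 10.9 0 0 0;40 -13.2 0 11.5 0 0 0;40 -13.2 0 11.5 0 0 0'; python3 - <<'E'
from h import *
st()
E
```

```text
t: 8.65
tool_pos: [0.5271, -0.1416, 0.0382]
tcp_rot: [0.248, 0.647, 0.681, -0.236]
ft_force: [0.1, 0.5, -0.8]
opening: 0.0461
grip_force: 20.0
t8.7 tcp [ 0.5271 -0.1416  0.0382] f [ 0.1  0.5 -0.8] op 0.0461 g 20.0 q [ 0.05  0.75  1.81 -0.99  0.88  0.77]
```

Per 1 mm toward the wall: (−0.77, 0, 0.64).

```bash
for i in 1; do python3 -m pendant '40 -0.8 0 0.7 0 0 0;40 -1.5 0 1.3 0 0 0;40 -1.5 0 1.3 0 0 0'; done; python3 -m pendant '40 -0.8 0 0.7 0 0 0;40 -1.5 0 1.3 0 0 0;40 -1.5 0 1.3 0 0 0'
```

```text
t: 8.95
tool_pos: [0.5271, -0.1428, 0.038]
tcp_rot: [0.247, 0.647, 0.682, -0.236]
ft_force: [-2.7, 12.6, 2.4]
opening: 0.0462
grip_force: 20.0
t: 9.25
tool_pos: [0.5272, -0.1441, 0.038]
tcp_rot: [0.247, 0.647, 0.682, -0.236]
ft_force: [-5.3, 23.8, 8.7]
opening: 0.0458
grip_force: 20.0
```

```bash
python3 -m pendant '40 1 0 -0.8 0 0 0;58 1 0 -0.8 0 0 0;58 1 0 -0.8 0 0 0;58 1 0 -0.8 0 0 0;58 1 0 -30 0 0 0;58 1 0 -75 0 0 0;0 1 0 -120 0 0 0;0 1 0 -120 0 0 0;0 1 0 -120 0 0 0;0 1 0 -120 0 0 0'; python3 - <<'E'
from h import *
st()
c=cap('top');i=c['color'];cv2.imwrite('pics/t5.png',cv2.resize(i[175:285,370:470],None,fx=5,fy=5,interpolation=2))
E
```

```text
t: 10.25
tool_pos: [0.5231, -0.0683, 0.1287]
tcp_rot: [0.247, 0.647, 0.681, -0.237]
ft_force: [1.2, 0.2, -0.1]
opening: 0.0288
grip_force: 0.0
t10.2 tcp [ 0.5231 -0.0683  0.1287] f [ 1.2  0.2 -0.1] op 0.0288 g 0.0 q [ 0.19  0.6   1.73 -0.8   1.09  0.63]
```

View pics/t5.png

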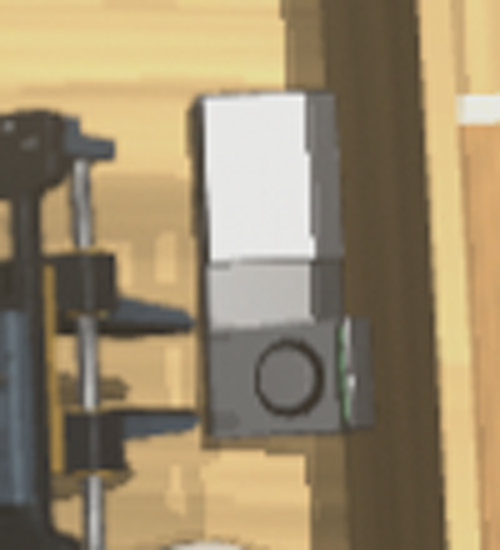

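```bash
python3 - <<'E'
from h import *
c=robot.capture('top')
w=lambda u,v,z:ray(c,(370+u/5-.4,175+v/5-.4),z)
P=np.array([w(205,95,.032),w(333,93,.032),w(343,258,.032),w(210,260,.032)]);b=w(289,377,.056)
print(P.round(4),P.mean(0).round(4),'b',b.round(4))
x=np.array([-.9986,-.0524,0]);y=np.array([.0524,-.9986,0])
print('rel button', b-52e-3*x+4e-3*y, 'rel pan',P.mean(0)+.036*x)
O=P.mean(0)+.036*x;O=(O+b-52e-3*x+4e-3*y)/2;print('O',O,'wall dist',(-.1503+.0526*(O[0]-.7815)-O[1]))
p=O-y*.080;go([p[0],p[1],.08],3,0,grasp=False);go([p[0],p[1],.010],3,0,grasp=False);p=O-y*.046;go([p[0],p[1],.010],3,0,grasp=False)
E
```

```text
[[ 0.6485 -0.0988  0.032 ]
 [ 0.6505 -0.1542  0.032 ]
 [ 0.5792 -0.1587  0.032 ]
 [ 0.5773 -0.1014  0.032 ]] [ 0.6139 -0.1283  0.032 ] b [ 0.5263 -0.1317  0.056 ]
rel button [ 0.57848576 -0.13297911  0.056     ] rel pan [ 0.57792018 -0.13016608  0.032     ]
O [ 0.57820297 -0.13157259  0.044     ] wall dist -0.029420829352497402
row [41.9 52.  27.8] [-0.2 40.1 -0. ] tcp [ 0.574  -0.0517  0.08  ]
row [87.  52.3 81.4] [-0.2 40.1 -0. ] tcp [ 0.574  -0.0517  0.01  ]
row [ 61.   52.3 103.3] [-0.2 40.1 -0. ] tcp [ 0.5758 -0.0856  0.01  ]
```

```bash
python3 -m pendant '0 10 13 0 0 8 0;0 20 26 8 0 16 0;0 30 39 15 0 24 0;0 42 52 28 0 32 0;0 42 52 28 0 40 0;0 58 52 50 0 40 0;0 87 52 81 0 40 0;0 87 52 81 0 40 0;0 74 52 92 0 40 0;0 65 52 100 0 40 0;0 65 52 100 0 40 0;0 65 52 100 0 40 0';python3 - <<'E'
from h import *
st()
E
```

```text
t: 11.55
tool_pos: [0.5767, -0.0801, 0.012]
tcp_rot: [0.0, 0.689, 0.725, -0.001]
ft_force: [0.3, 0.2, 0.6]
opening: 0.0002
grip_force: 0.0
t11.6 tcp [ 0.5767 -0.0801  0.012 ] f [0.3 0.2 0.6] op 0.0002 g 0.0 q [-0.24  0.69  1.64 -0.    0.81 -0.29]
```

Now tool x points +Y; push −x.

```bash
python3 -m pendant '0 -2 0 0 0 0 0;0 -4 0 0 0 0 0;0 -5.5 0 0 0 0 0;0 -5.5 0 0 0 0 0'; python3 -m pendant '0 -1 0 0 0 0 0;0 -2 0 0 0 0 0;0 -2 0 0 0 0 0'
```

```text
t: 11.95
tool_pos: [0.5765, -0.0825, 0.0115]
tcp_rot: [-0.001, 0.689, 0.725, 0.0]
ft_force: [2.0, 24.8, 9.0]
opening: 0.0003
grip_force: 12.2
t: 12.25
tool_pos: [0.5764, -0.0828, 0.0115]
tcp_rot: [-0.002, 0.689, 0.725, 0.001]
ft_force: [2.8, 41.4, 11.3]
opening: 0.0006
grip_force: 20.7
```

```bash
python3 -m pendant '0 8 0 0 0 0 0;0 20 0 -20 0 0 0;0 30 0 -60 0 0 0;0 30 0 -100 0 0 0;0 30 0 -100 0 0 0'; python3 - <<'E'
from h import *
st();go([.526,-.1305,.056],3,40,grasp=False,back=.03)
E
```

```text
t: 12.75
tool_pos: [0.5778, -0.057, 0.116]
tcp_rot: [0.003, 0.688, 0.725, 0.001]
ft_force: [-0.1, -0.6, -0.5]
opening: 0.0006
grip_force: 0.0
t12.8 tcp [ 0.5778 -0.057   0.116 ] f [-0.1 -0.6 -0.5] op 0.0006 g 0.0 q [-0.2   0.54  1.57 -0.    1.02 -0.25]
row [-51.3 -55.8  36.8] [  0.3 -39.8  -0.1] tcp [ 0.525  -0.1112  0.079 ]
```

```bash
python3 -m pendant '0 0 -20 0 0 -8 0;0 -5 -40 0 0 -16 0;0 -15 -56 0 0 -24 0;0 -30 -56 10 0 -32 0;0 -51 -56 25 0 -40 0;0 -51 -56 37 0 -40 0;0 -51 -56 37 0 -40 0;0 -51 -56 37 0 -40 0';  python3 - <<'E'
from h import *
st();go([.526,-.1305,.056],3,40,grasp=False,back=.00)
cap('top');c=cap('side');cv2.imwrite('pics/s6.png',cv2.resize(c['color'][150:270,250:410],None,fx=5,fy=5,interpolation=2))
E
```

```text
t: 13.55
tool_pos: [0.5217, -0.1107, 0.0742]
tcp_rot: [0.246, 0.648, 0.682, -0.236]
ft_force: [0.1, 0.6, 0.2]
opening: 0.0008
grip_force: 0.0
t13.6 tcp [ 0.5217 -0.1107  0.0742] f [0.1 0.6 0.2] op 0.0008 g 0.0 q [ 0.11  0.68  1.8  -0.9   0.95  0.71]
row [-3.7  3.3 26.8] [-0.2 -0.2 -0. ] tcp [ 0.526  -0.1305  0.056 ]
```

View pics/s6.png

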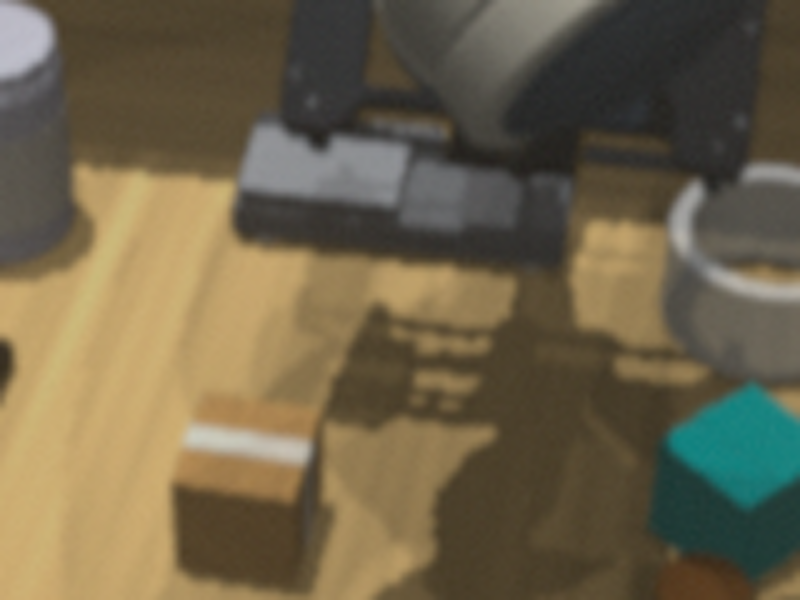

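```bash
python3 -m pendant '0 -3.7 3.3 10 0 0 0;0 -3.7 3.3 20 0 0 0;0 -3.7 3.3 25 0 0 0;0 -3.7 3.3 25 0 0 0'; python3 -m pendant '0 0 0 1.5 0 0 0;0 0 0 3 0 0 0;0 0 0 3 0 0 0'
```

```text
t: 14.05
tool_pos: [0.5256, -0.1303, 0.0567]
tcp_rot: [0.247, 0.647, 0.681, -0.237]
ft_force: [-0.3, 0.7, 2.2]
opening: 0.0007
grip_force: 0.8
t: 14.35
tool_pos: [0.5259, -0.1314, 0.055]
tcp_rot: [0.248, 0.647, 0.681, -0.237]
ft_force: [-1.9, 0.2, 3.7]
opening: 0.0002
grip_force: 1.6
```

```bash
python3 -m pendant '0 0 0 2 0 0 0;0 0 0 3.5 0 0 0;0 0 0 3.5 0 0 0'
```

```text
t: 14.65
tool_pos: [0.5261, -0.1333, 0.0528]
tcp_rot: [0.248, 0.647, 0.681, -0.236]
ft_force: [-6.7, 13.7, 19.3]
opening: 0.0004
grip_force: 11.7
```

```bash
python3 -m pendant '0 0 0 0 0 0 0;0 0 0 0 0 0 0;0 0 0 0 0 0 0;0 0 0 0 0 0 0;0 0 0 -10 0 0 0;0 0 0 -40 0 0 0;0 0 0 -80 0 0 0;0 0 0 -120 0 0 0;0 0 0 -120 0 0 0'; python3 - <<'E'
from h import *
st()
c=cap('top');m=cv2.inRange(cv2.cvtColor(c['color'],40),(5,60,60),(25,255,255))
cv2.imwrite('pics/t7.png',np.hstack([cv2.resize(c['color'][175:285,310:450],None,fx=5,fy=5,interpolation=2)]))
E
```

```text
t: 15.55
tool_pos: [0.5244, -0.0538, 0.1472]
tcp_rot: [0.249, 0.647, 0.682, -0.234]
ft_force: [0.3, -1.6, -1.0]
opening: 0.0004
grip_force: 0.0
t15.6 tcp [ 0.5244 -0.0538  0.1472] f [ 0.3 -1.6 -1. ] op 0.0004 g 0.0 q [ 0.21  0.57  1.71 -0.78  1.13  0.61]
```

View pics/t7.png

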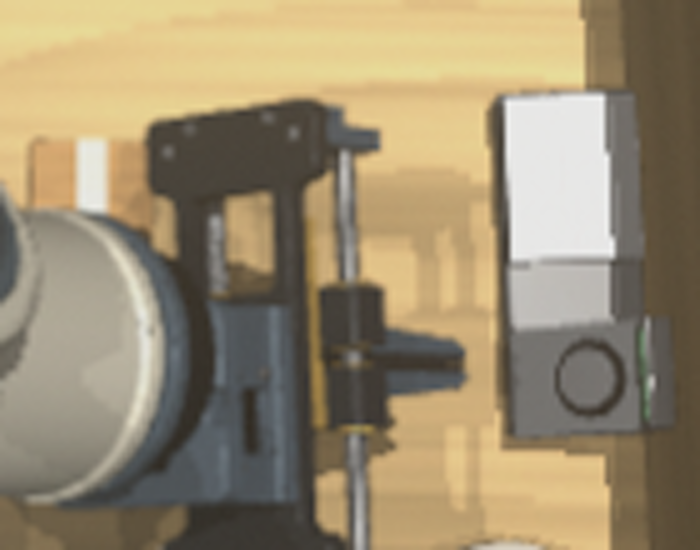

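```bash
python3 - <<'E'
from h import *
go([.5984,.0711,.0118],1,25,grasp=False,back=.1);print(totool([0,0,.04]))
E
```

```text
row [153.7  82.8 -72.4] [ 1.2 15.   1.7] tcp [0.5977 0.1134 0.1024]
[-25.70956712   0.08801723 -30.64327678]
```

```bash
python3 -m pendant '0 -26 0 -31 0 0 0;70 25 27 -50 0 4 0;70 75 55 -90 0.5 8 1;70 110 83 -110 1.2 15 1.7;70 154 83 -72 1.2 15 1.7;70 154 83 -72 1.2 15 1.7;70 154 83 -72 1.2 15 1.7;70 154 83 -72 1.2 15 1.7'; python3 - <<'E'
from h import *
st();go([.5984,.0711,.0128],1,25,grasp=False)
E
```

```text
t: 16.4
tool_pos: [0.5963, 0.1106, 0.0995]
tcp_rot: [0.153, 0.685, 0.696, -0.154]
ft_force: [-0.2, -0.3, 0.4]
opening: 0.0539
grip_force: 0.0
t16.4 tcp [0.5963 0.1106 0.0995] f [-0.2 -0.3  0.4] op 0.0539 g 0.0 q [ 0.32  0.69  1.42 -0.45  1.21  0.5 ]
row [ 1.   1.9 95.3] [-0.3  0.1 -0. ] tcp [0.5984 0.0711 0.0128]
```

```bash
python3 -m pendant '70 1 2 0 0 0 0;70 1 2 20 0 0 0;70 1 2 60 0 0 0;70 1 2 95 0 0 0;70 1 2 95 0 0 0;40 1 2 95 0 0 0;40 1 2 95 0 0 0;40 1 2 95 0 0 0;40 1 2 95 0 0 0;40 -24 2 40 0 0 0;40 -24 2 40 0 0 0' 12; python3 - <<'E'
from h import *
st()
x=np.array([-.9986,-.0524,0]);y=np.array([.0524,-.9986,0]);O=np.array([.578,-.1305,0])
p=O-.036*x;print(p)
go([p[0],p[1],.0128+.0172+.032+.04],3,25);go([p[0],p[1],.0128+.0172+.032],3,25)
E
```

```text
t: 17.5
tool_pos: [0.6013, 0.074, 0.0784]
tcp_rot: [0.155, 0.685, 0.696, -0.151]
ft_force: [1.2, 0.4, -2.2]
opening: 0.0479
grip_force: 12.0
t17.5 tcp [0.6013 0.074  0.0784] f [ 1.2  0.4 -2.2] op 0.0479 g 12.0 q [ 0.26  0.7   1.47 -0.47  1.13  0.49]
[ 0.6139496 -0.1286136  0.       ]
row [-193.7    9.7   83.3] [-0.8 -0.  -1.9] tcp [ 0.6144 -0.1366  0.0848]
row [-176.8    9.6  119.5] [-0.8 -0.  -1.9] tcp [ 0.6144 -0.1366  0.0448]
```

```bash
python3 -m pendant '40 -45 2 15 0 0 0;40 -90 5 35 -0.4 0 -1;40 -135 7 55 -0.8 0 -1.9;40 -175 9 75 -0.8 0 -1.9;40 -192 9.7 82.7 -0.8 0 -1.9;40 -192 9.7 82.7 -0.8 0 -1.9;40 -192 9.7 82.7 -0.8 0 -1.9'; python3 - <<'E'
from h import *
st();c=cap('top');cap('side','s8f.png');s=cv2.imread('pics/s8f.png')
o=np.zeros((500,800,3),'uint8');o[:,:400]=cv2.resize(c['color'][175:275,370:450],(400,500));o[:500,400:]=cv2.resize(s[130:230,270:350],(400,500));cv2.imwrite('pics/m8.png',o)
go([.614,-.1271,.062],3,25)
E
```

```text
t: 18.2
tool_pos: [0.6122, -0.1352, 0.0806]
tcp_rot: [0.156, 0.672, 0.708, -0.151]
ft_force: [0.3, 0.2, -1.4]
opening: 0.0478
grip_force: 12.0
t18.2 tcp [ 0.6122 -0.1352  0.0806] f [ 0.3  0.2 -1.4] op 0.0478 g 12.0 q [-0.08  0.66  1.55 -0.55  0.94  0.2 ]
row [14.2  2.2 32.7] [-0.2  0.   0.1] tcp [ 0.6144 -0.1351  0.0448]
```

View pics/m8.png

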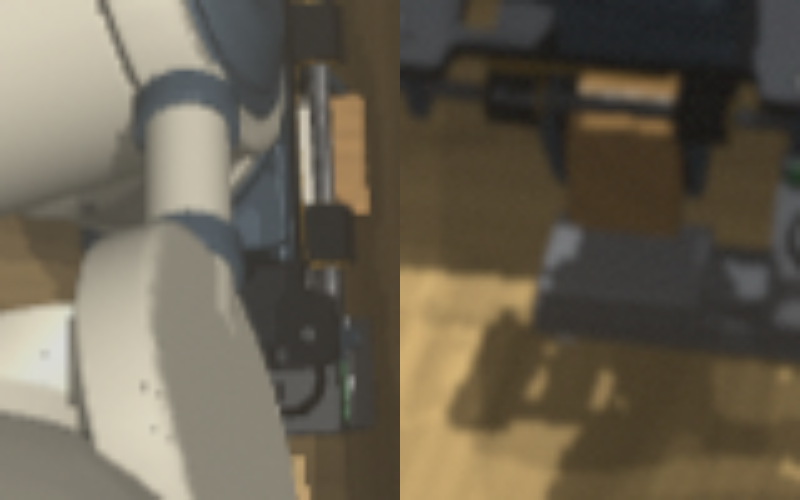

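```bash
python3 -m pendant '40 5 2 10 0 0 0;40 9 2 20 0 0 0;40 13 2 30 0 0 0;40 13 2 30 0 0 0'; python3 -m pendant '40 0.4 0 0.9 0 0 0;40 0.8 0 1.8 0 0 0;40 0.8 0 1.8 0 0 0'
```

```text
t: 18.7
tool_pos: [0.6135, -0.1362, 0.0457]
tcp_rot: [0.155, 0.672, 0.708, -0.151]
ft_force: [-0.2, 0.1, -2.5]
opening: 0.0479
grip_force: 12.0
t: 19.0
tool_pos: [0.6139, -0.1367, 0.0456]
tcp_rot: [0.155, 0.672, 0.708, -0.151]
ft_force: [0.0, 0.5, -1.7]
opening: 0.0484
grip_force: 12.0
```

```bash
python3 -m pendant '40 0.3 0 0.6 0 0 0;40 0.5 0 1.1 0 0 0;40 0.5 0 1.1 0 0 0'; python3 -m pendant '40 0.3 0 0.5 0 0 0;40 0.3 0 0.5 0 0 0'
```

```text
t: 19.3
tool_pos: [0.6141, -0.1367, 0.045]
tcp_rot: [0.156, 0.672, 0.708, -0.151]
ft_force: [-1.0, 1.5, 5.1]
opening: 0.048
grip_force: 12.0
t: 19.5
tool_pos: [0.6141, -0.1367, 0.0449]
tcp_rot: [0.156, 0.672, 0.708, -0.151]
ft_force: [-4.7, 2.1, 12.6]
opening: 0.0481
grip_force: 12.0
```

Seated on the pan. Relieve slightly, open, and retreat along the tool axis.

```bash
python3 -m pendant '40 -0.3 0 -0.7 0 0 0;62 -0.3 0 -0.7 0 0 0;62 -0.3 0 -0.7 0 0 0;62 -0.3 0 -0.7 0 0 0;62 -0.3 0 -0.7 0 0 0;62 -0.3 0 -20 0 0 0;62 -0.3 0 -60 0 0 0;62 -0.3 0 -110 0 0 0;62 -0.3 0 -160 0 0 0;62 -0.3 0 -200 0 0 0;62 -0.3 0 -200 0 0 0;62 -0.3 0 -200 0 0 0'; python3 - <<'E'
from h import *
st();c=cap('top');cap('side','s8.png');s=cv2.imread('pics/s8.png')
o=np.zeros((550,800,3),'uint8');o[:,:400]=cv2.resize(c['color'][175:285,370:450],(400,550));o[:500,400:]=cv2.resize(s[150:250,270:350],(400,500));cv2.imwrite('pics/m9.png',o)
E
```

```text
t: 20.7
tool_pos: [0.6108, -0.0519, 0.2257]
tcp_rot: [0.156, 0.672, 0.708, -0.15]
ft_force: [-0.5, -0.2, -0.1]
opening: 0.0623
grip_force: 0.0
t20.7 tcp [ 0.6108 -0.0519  0.2257] f [-0.5 -0.2 -0.1] op 0.0623 g 0.0 q [ 0.06  0.5   1.41 -0.46  1.28  0.15]
```

View pics/m9.png

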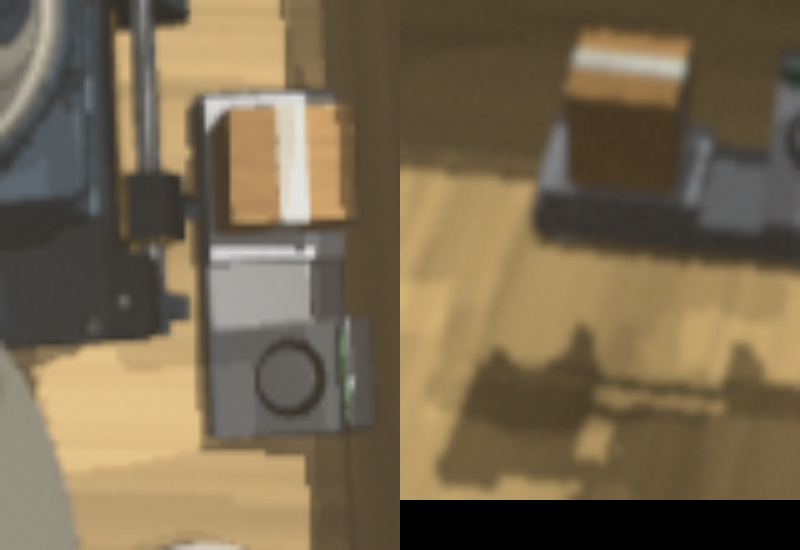

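```bash
python3 - <<'E'
from h import *
c=robot.capture('top')
w=lambda u,v,z:ray(c,(370+u/5-.4,175+v/5-.4),z)
P=np.array([w(230,106,.082),w(338,101,.082),w(350,217,.082),w(230,224,.082)]);b=w(289,377,.056)
print(P.round(4),P.mean(0).round(4),b.round(4))
E
```

```text
[[ 0.6362 -0.1025  0.082 ]
 [ 0.6392 -0.1473  0.082 ]
 [ 0.5911 -0.1523  0.082 ]
 [ 0.5873 -0.1027  0.082 ]] [ 0.6135 -0.1262  0.082 ] [ 0.5263 -0.1317  0.056 ]
```

```bash
python3 -c "
from station import robot
print(robot.sign_off())"
```

```text
the job is handed in; nothing more can be done
None
```

I took the carton off, slid the scale flat against the wall, pressed the button fully in for about half a second, and set the carton back upright within about 3 mm of the pan's middle; I handed the job in at about 21 s but got no verdict back.

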